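# Reverse the swing arm of an oil-lab dip stand

## Robot

A 6-joint arm with a two-finger parallel gripper is mounted at the origin on the work surface. World frame = base frame: x ahead of the robot, y to its left, z up, the work surface at z = 0. Lengths are in m, angles in degrees, forces in N, time in s.
With the tool pointing down it reaches from about 0.25 to 0.725 m from the base axis. Payload 9.7 kg.
Tool frame: the origin (TCP) lies at the very end of the fingers, on their centre line; the grasp point (between the pads) lies 19 mm behind it; y points along the fingers, x is the direction in which the jaws open and shut, and the axes are right-handed (so a half turn about y gives the same grasp; the last joint's range is limited). The gripper opens to 85 mm and grips with 20 to 120 N. Pads are 22 mm wide; open, the fingers measure 114 mm over their backs; the gripper's body (76 mm by 85 mm) begins 54 mm behind the grasp point. The pads swing forward as they close: fully open they stand 13 mm farther back than shut.
Start: joints at [-70.932, 4.979, 10.078, 95.1, 0, 90], TCP at [0.18, -0.52, 0.231] pointing down, gripper open.
Joint ranges: [-179.16, 179.16], [-48.56, 103.87], [-65.8, 70.77], [-126.05, 130.52], [-82.76, 87.17], [-180, 180]. Speed limits (degrees/s): [127.2, 127.2, 147.25, 180, 180, 180].

## Interface

Orientations are given as [roll, pitch, yaw] about the fixed x, y, z axes, in that order (R = Rz(yaw) Ry(pitch) Rx(roll)).
In Python, from workcell import bot gives the robot as it stands.
- The arm moves only by the shell command python3 -m jog 'ROWS' [FORCE]. ROWS is JSON, a list of rows, each a list of 7 numbers: the closure, from 0 (fully open) to 1 (shut), then the shift along the world's x, y, z in units of 25 mm (1.0 is 25 mm), then the turn, a rotation vector about the world's x, y, z in units of 5 degrees (1.0 is 5 degrees). A call has 1 to 5 rows; each row is the pose to reach, as a shift and turn from the pose commanded when the call began; what a row does not reach only later rows make up. A row lasts 1/10 s, in which the tool goes at most 50 mm and 8.59 degrees, less where a joint would pass 70% of its speed; a pose out of reach is approached as far as the arm can. A call with a gripper value outside its range is refused whole. The fingers move at their own pace and stop on an object; FORCE is the grip in N (left out, the last holds). Time passes only in rows, so rows that repeat a pose let the fingers close. It gives the time, the measured TCP pose, the force and the opening at its end, in the units of the state.
- bot.get_obs(): the state, without advancing time (a new reading comes with each control period).
- bot.camera(name): name is "side" or "top" or "wrist"; returns (picture, depth): 420x560x3 uint8, red, green, blue; 420x560 float32, m along the optical axis (not along the pixel's ray), 0 where there is no reading.
- bot.camera_model(name): a dict with "fx", "fy", "cx", "cy" (pixels), "rvec" (rotation vector, rad) and "tvec" (3), from world to camera coordinates, as OpenCV has them; the wrist camera has in their place "tool_from_camera" (4x4, takes a point from camera to tool coordinates, whose origin is the TCP and whose axes are the tool frame's). Camera axes: x right, y down, z forward; pixel columns grow to the right and rows downward; lengths in m; the calibration is good to about 2 mm. A picture is of the moment at which its call begins: read the wrist's pose just before it. camera_model takes no time and is no camera call.
- bot.job_done(): hands the job in, once; it reports no verdict.
Trained networks look in the newest picture that a camera, given by its name, has taken for a name from the list of things; names that differ only in an ending like _2 or _b are one class to them, and where a whole thing is asked for, a point or a joint stands for the part that bears it (a point fixed in the world has none). Each returns a list of dicts, best first, with "conf" (0 to 1); they miss things now and then, are a little off and sometimes report something else, mostly with a low value. They report only what shows in the picture. A call takes as long as a camera call. They do not tell look-alikes from the thing itself.
- bot.regions_of(camera, label): "pixels" (420x560 bool, what is visible of it) and "point" ([row, column] in pixels, amid what is visible of it).
The state is a dict: "time": time; "q": joint angles; "qd": joint speeds; "joint_efforts": joint torques, N m; "ee_pos": TCP position; "tcp_rot": TCP orientation; "wrist_force": force on the tool from outside, world axes, zero at the start; "torque": the same for the moment, N m; "opening": finger opening in m.
Only numpy, scipy, OpenCV 4.12 (cv2) and the standard library are available. Lean on these libraries where they do the work, as an engineer would, in place of code of your own. Each camera call takes 0.05 s, during which the arm holds its last target. There are 200 camera calls.

## Task

On one of the two dip stands the swing arm is fitted back to front: its red counterweight sits over the steel cup, where the blue-capped probe should be. Lift that arm off its pivot pin, turn it end for end, and lower it back onto the pin without dropping it, fully down and level, so that the probe dips into the cup. Leave the other stand, whose arm is right, alone.

Things in the scene. Friction and masses are not known exactly. Their poses are not given: they have to be found in the camera images.
- stand: fixed stand of the reversed arm: grey base 270x100x14 mm; origin on the bench on the pin's axis, x towards the cup. A 34 mm post ends in a shoulder at z 60 that carries the hub; on it the brass pin, 20 mm across, tapers over its upper 30 mm to 6 mm at its tip, z 98. Steel cup 60 mm inside, rim z 50, at x 90. Guide posts, 10 mm, tops z 84, at x -55, y +-24, let the arm swing only 10 deg each way.
- swingarm_hub (a point): centre of the reversed arm's square black hub, 40x40 mm, 52 tall; home: 86 mm above the bench. x: along the arm to the probe end, z up. A round 24 mm bore passes right through along z and drops over the pin. Aluminium bars 18 mm wide run to both ends in the hub's lowest 14 mm; its upper 38 mm are free on all four sides. Loose, about 0.22 kg, balanced at the hub.
- swingarm_probe (a point): lower tip of that arm's probe: dark stem 12 mm across under a round blue cap 26 mm across, 90 mm from the hub's axis on the arm's +x side, tip 24 mm below the hub's underside. At the other end, 90 mm from the hub's axis, is the red counterweight block 30x30x28 mm. Home, the tip is in the cup, 14 mm below its rim.
- other_swingarm_hub (a point): centre of the hub of the identical arm on the other, identical stand; it is already the right way round, blue cap over the cup: leave alone
Not all that is in view belongs to the job. What is shaped like the part that bears swingarm_hub but orange is not meant.

How it is judged (in metres and radians):
On the way:
1. the arm is lifted clear of its pivot pin (z of swingarm_hub in the frame of stand above 0.126 m), for 0.1 s.
At the end, for the whole second after the job is handed in: The arm is home on its own stand's pin and at rest: hub axis within 8 mm of the pin's axis, hub centre within 6 mm of 86 mm above the bench, level within about 6 degrees, and the probe in the cup (its tip on the cup's side, within 22 mm of the stand's centre line) (horizontal distance between swingarm_hub and stand below 0.008 m and z of swingarm_hub in the frame of stand between 0.08 and 0.092 m and angle between swingarm_hub's own z axis and vertical below 0.1 rad and x of swingarm_probe in the frame of stand above 0.06 m and y of swingarm_probe in the frame of stand between -0.022 and 0.022 m and linear speed of swingarm below 0.02 m/s); the robot touches nothing.
It fails at once if the other stand's arm is moved by more than 15 mm (distance of other_swingarm_hub from where it was at the start of the episode above 0.015 m).
It fails at once if the arm is dropped: it falls free of the fingers faster than 0.7 m/s (a drop of some 25 mm) (linear speed of swingarm above 0.7 m/s and contact force between the fingers and swingarm below 0.1 N).
It also fails if it takes over 45 s, if anything falls off the work surface, if the arm or the gripper's body presses on something with over 40 N, if the wrist force passes 120 N, or if a joint passes its speed limit or range.

## Working session

There is one attempt and no reset: what is moved stays moved. The work goes in short steps, Python scripts to look and compute and a shell command to move; the robot and the scene stay as the last step left them, time stands still between calls to the robot, and variables do not carry over. Pictures are saved under pics/ and viewed, about 8 in all and at most 12, crops included, and the job is handed in when it is done.

```bash
mkdir -p pics
cat > h.py <<'E'
import numpy as np, cv2
from workcell import bot
from scipy.spatial.transform import Rotation as R
def cloud(name):
    o=bot.get_obs(); im,d=bot.camera(name); m=bot.camera_model(name)
    v,u=np.mgrid[:420,:560]
    P=np.stack([(u-m["cx"])/m["fx"]*d,(v-m["cy"])/m["fy"]*d,d],-1)
    if "rvec" in m:
        r=cv2.Rodrigues(np.array(m["rvec"],float))[0]; W=(P-np.array(m["tvec"]).ravel())@r
    else:
        T=np.array(m["tool_from_camera"]); Q=P@T[:3,:3].T+T[:3,3]
        W=Q@R.from_euler('xyz',o["tcp_rot"],degrees=True).as_matrix().T+o["ee_pos"]
    W[d<=0]=np.nan
    return im,d,W
def save(n,im,s=1): cv2.imwrite("pics/"+n,cv2.resize(im[...,::-1],None,fx=s,fy=s))
E
python3 - <<'E'
from h import *
o=bot.get_obs(); print(o)
ims=[]
for c in ("top","side"):
    im,d,W=cloud(c); ims.append(im)
    for l in ("swingarm_hub","stand"):
        for r in bot.regions_of(c,l):
            p=r["pixels"]; w=W[p]; 
            print(c,l,round(r["conf"],2),np.round(r["point"]),p.sum(),np.nanmedian(w,0).round(3),np.nanmin(w,0).round(3),np.nanmax(w,0).round(3))
    np.savez(c,im=im,W=W)
save("a_top.png",ims[0],1.4); save("a_side.png",ims[1],1.4)
E
```

```text
{'time': 0.0, 'q': array([-7.09328900e+01,  5.00870892e+00,  1.00333902e+01,  9.50978772e+01,
       -2.73803953e-04,  8.99990533e+01]), 'qd': array([ 0.04704599, -0.00369694,  0.0476502 ,  0.0542335 ,  0.00736637,
        0.05325668]), 'joint_efforts': array([ 2.05662240e-03, -5.20398045e+01,  4.64799392e+01,  1.65025686e-02,
        1.79854292e-04,  2.18168464e-05]), 'ee_pos': array([ 0.17959628, -0.51961176,  0.23059647]), 'tcp_rot': array([-9.00002726e+01,  7.31958582e-02, -7.09319433e+01]), 'wrist_force': array([ 0.07460026, -0.09429687,  0.68193075]), 'torque': array([ 0.02935918, -0.01250786,  0.03315837]), 'opening': 0.08551664748578126}
top swingarm_hub 0.78 [316. 129.] 1529 [0.244 0.274 0.033] [ 0.19   0.175 -0.004] [0.33  0.364 0.046]
top stand 0.86 [168. 154.] 4395 [0.55  0.237 0.015] [ 0.432  0.128 -0.002] [0.7   0.36  0.099]
side swingarm_hub 0.81 [374. 363.] 3273 [0.242 0.29  0.031] [ 0.183  0.177 -0.001] [0.328 0.363 0.044]
side swingarm_hub 0.57 [291. 162.] 2677 [0.554 0.258 0.084] [ 0.475  0.093 -0.002] [0.725 0.309 0.115]
side stand 0.67 [339. 174.] 6278 [0.529 0.285 0.015] [ 0.427  0.136 -0.001] [0.697 0.366 0.087]
```

View pics/a_top.png

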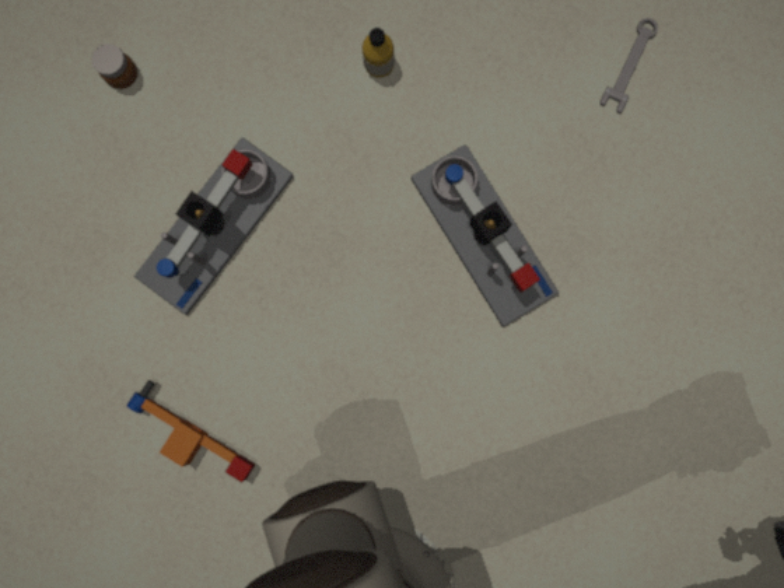

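View pics/a_side.png

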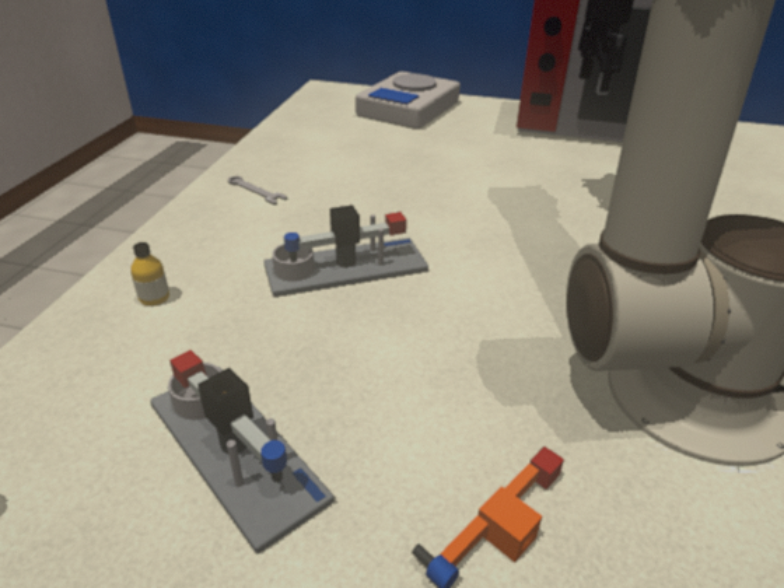

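Top picture (1.4x): the left black arm, hub (198,212), has its red block (236,163) over the cup, so it is the reversed one. The right black arm, hub (490,223), has its blue cap (454,174) over the cup, so it is correct. The orange arm at (182,443) is a decoy.

Run:
```python
from h import *
t=np.load("top.npz"); 
save("b_crop.png",t["im"][80:240,80:240],3.5)
for c in("top","side"):
    t=np.load(c+".npz"); im=t["im"].astype(int); W=t["W"]; r,g,b=im[...,0],im[...,1],im[...,2]
    x,y,z=W[...,0],W[...,1],W[...,2]
    reg=(x>.38)&(x<.75)&(y>.08)&(y<.42)
    hub=reg&(z>.104)&(z<.118)&(im.max(-1)<75); red=reg&(r>1.8*g)&(r>90)&(z>.05); blue=reg&(b>1.6*r)&(z>.06)
    brass=reg&(z>.085)&(r>1.5*b)&(r<2.5*b+60)&~red
    for n,m in(("hub",hub),("red",red),("blue",blue),("brass",brass)):
        w=W[m]; 
        if len(w): print(c,n,m.sum(),np.nanmedian(w,0).round(4),np.nanmin(w,0).round(3),np.nanmax(w,0).round(3))
    if hub.sum()>20:
        print("hub rect",cv2.minAreaRect(W[hub][:,:2].astype(np.float32)*1000))
    base=reg&(z>.009)&(z<.019)&(im.max(-1)-im.min(-1)<40)
    print("base",cv2.minAreaRect(W[base][:,:2].astype(np.float32)*1000))
    cup=reg&(z>.045)&(z<.053); w=W[cup]; print("cup",cup.sum(),w.mean(0).round(4),cv2.minEnclosingCircle(w[:,:2].astype(np.float32)*1000))
```

```text
top hub 327 [0.566  0.244  0.1127] [0.541 0.22  0.104] [0.592 0.271 0.118]
top red 182 [0.6428 0.1971 0.0892] [0.626 0.181 0.085] [0.659 0.215 0.096]
top blue 146 [0.4899 0.2917 0.0842] [0.479 0.239 0.064] [0.543 0.305 0.092]
top brass 55 [0.6253 0.2145 0.0909] [0.554 0.179 0.085] [0.66  0.249 0.114]
hub rect ((566.8309326171875, 245.3498992919922), (39.86981964111328, 39.9239616394043), 56.53427505493164)
base ((586.93896484375, 272.7171936035156), (167.6069793701172, 270.2941589355469), 53.895259857177734)
cup 162 [0.6234 0.1922 0.0498] ((590.6588745117188, 225.3266143798828), 92.67403411865234)
side hub 516 [0.562  0.2504 0.1121] [0.538 0.223 0.104] [0.589 0.275 0.115]
side red 187 [0.6392 0.2004 0.0886] [0.621 0.182 0.087] [0.655 0.217 0.091]
side blue 199 [0.4881 0.2971 0.0846] [0.476 0.283 0.07 ] [0.499 0.308 0.087]
side brass 45 [0.6349 0.2053 0.0871] [0.565 0.181 0.085] [0.657 0.246 0.1  ]
hub rect ((564.0266723632812, 247.88685607910156), (39.6601676940918, 41.36997604370117), 57.8964958190918)
base ((564.442626953125, 247.10845947265625), (100.31614685058594, 271.7177429199219), 53.980377197265625)
cup 246 [0.6064 0.229  0.0491] ((576.7349243164062, 246.0419158935547), 107.29723358154297)
```

View pics/b_crop.png

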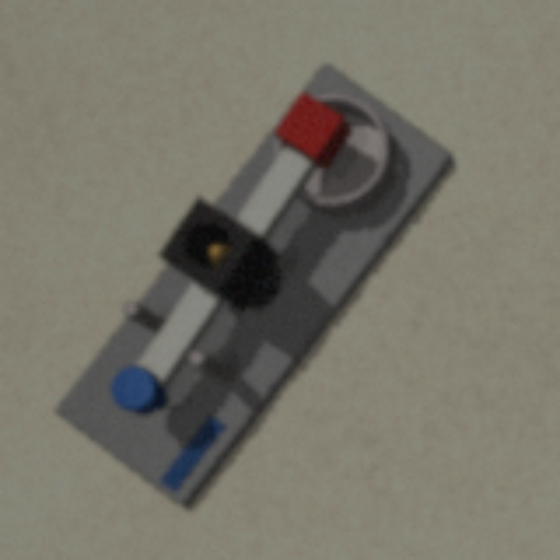

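The crop confirms it: the red block is over the cup rim and the blue cap is at the guide-post end. Two independent estimates put the hub at (0.5655, 0.2465), top z 0.112. The arm's red end points at yaw -32.5° and the stand's +x at about -36°. I'll move above it with the jaws across the arm (yaw 57.5°).

```bash
python3 -m jog '[[0,0.771,1.533,0,0,0,1.284],[0,1.542,3.066,0,0,0,2.568],[0,2.313,4.6,0,0,0,3.852],[0,3.084,6.132,0,0,0,5.136],[0,3.855,7.665,0,0,0,6.42]]'
python3 -m jog '[[0,0.771,1.533,0,0,0,1.284],[0,1.542,3.066,0,0,0,2.568],[0,2.313,4.6,0,0,0,3.852],[0,3.084,6.132,0,0,0,5.136],[0,3.855,7.665,0,0,0,6.42]]'
python3 -m jog '[[0,0.771,1.533,0,0,0,1.284],[0,1.542,3.066,0,0,0,2.568],[0,2.313,4.6,0,0,0,3.852],[0,3.084,6.132,0,0,0,5.136],[0,3.855,7.665,0,0,0,6.42]]'
python3 -m jog '[[0,0.771,1.533,0,0,0,1.284],[0,1.542,3.066,0,0,0,2.568],[0,2.313,4.6,0,0,0,3.852],[0,3.084,6.132,0,0,0,5.136],[0,3.855,7.665,0,0,0,6.42]]'
python3 -m jog '[[0,0,0,0,0,0,0],[0,0,0,0,0,0,0]]'
python3 - <<'E'
from h import *
im,d,W=cloud("wrist"); save("c_wrist.png",im,1.3)
o=bot.get_obs(); print(o["q"].round(1),o["ee_pos"],o["tcp_rot"])
im=im.astype(int); r,g,b=im[...,0],im[...,1],im[...,2]
x,y,z=W[...,0],W[...,1],W[...,2]
reg=(x>.38)&(x<.75)&(y>.08)&(y<.42)
hub=reg&(z>.106)&(z<.118)&(im.max(-1)<75); red=reg&(r>1.8*g)&(r>90)&(z>.07); blue=reg&(b>1.6*r)&(z>.07)
pin=reg&(z>.08)&(z<.102)&(np.hypot(x-.566,y-.246)<.014)
base=reg&(z>.009)&(z<.019)&(im.max(-1)-im.min(-1)<40)
for n,m in(("hub",hub),("red",red),("blue",blue),("pin",pin),("base",base)):
    w=W[m]
    if len(w)>5: print(n,m.sum(),np.nanmedian(w,0).round(4),np.nanmin(w,0).round(3),np.nanmax(w,0).round(3),cv2.minAreaRect(w[:,:2].astype(np.float32)*1000))
E
```

```text
time: 0.8
ee_pos: [0.2764, -0.3267, 0.2313]
tcp_rot: [-90.0, -0.0, -38.6]
wrist_force: [0.2, -0.9, -0.0]
opening: 0.0853
time: 1.3
ee_pos: [0.3728, -0.1349, 0.2315]
tcp_rot: [-90.0, -0.0, -6.5]
wrist_force: [0.9, -0.9, 0.0]
opening: 0.0856
time: 1.8
ee_pos: [0.4693, 0.057, 0.2314]
tcp_rot: [-90.0, -0.0, 25.7]
wrist_force: [1.8, -0.5, -0.7]
opening: 0.0854
time: 2.3
ee_pos: [0.5657, 0.2485, 0.2312]
tcp_rot: [-90.0, -0.0, 57.7]
wrist_force: [-0.3, -0.6, 0.3]
opening: 0.0854
time: 2.5
ee_pos: [0.5651, 0.2473, 0.2302]
tcp_rot: [-89.9, 0.1, 57.5]
wrist_force: [-0.6, 0.1, 0.6]
opening: 0.0853
[23.6 14.5 20.9 96.4 -0.  56.1] [0.56494294 0.24650545 0.23096213] [-8.99783464e+01  5.17142836e-02  5.74354867e+01]
hub 1472 [0.5649 0.2452 0.1121] [0.538 0.218 0.106] [0.593 0.272 0.114] ((565.6202392578125, 244.88833618164062), (39.992767333984375, 40.18375778198242), 57.282623291015625)
red 646 [0.6413 0.1971 0.0882] [0.624 0.178 0.086] [0.661 0.216 0.09 ] ((641.9400024414062, 197.31033325195312), (28.45458984375, 28.327938079833984), 56.85097885131836)
blue 11453 [0.5538 0.2547 0.3105] [0.478 0.18  0.07 ] [0.613 0.315 0.334] ((550.2760009765625, 246.4434051513672), (135.43576049804688, 128.5008087158203), 5.297566890716553)
pin 299 [0.5678 0.2435 0.0915] [0.559 0.233 0.08 ] [0.578 0.255 0.102] ((568.102294921875, 242.52835083007812), (21.772762298583984, 18.441020965576172), 23.427833557128906)
base 11167 [0.5322 0.27   0.0142] [0.429 0.127 0.009] [0.701 0.362 0.019] ((565.3950805664062, 244.8601837158203), (100.20962524414062, 270.0215759277344), 53.988128662109375)
```

View pics/c_wrist.png

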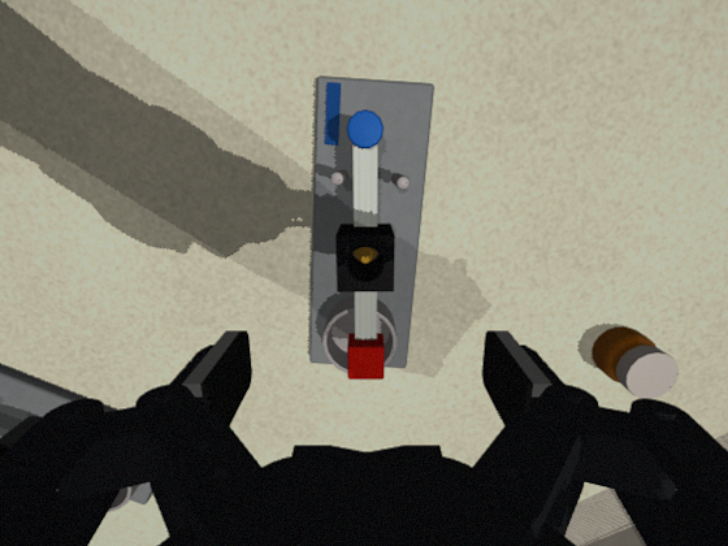

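Wrist view (1.3x): hub at (365,258), centred on the base, blue cap (365,128) between the guide posts, red block (366,357) over the cup. Arm yaw -32.8°, stand yaw -36.0°, and the base centre coincides with the hub centre at (0.5655, 0.245). Now descend and grip.

```bash
python3 -m jog '[[0,0.02,-0.04,-1.4,0,0,-0.05],[0,0.02,-0.04,-2.8,0,0,-0.05],[0,0.02,-0.04,-4.2,0,0,-0.05],[0,0.02,-0.04,-5.5,0,0,-0.05],[0,0.02,-0.04,-6.6,0,0,-0.05]]' 40
python3 -m jog '[[0,0,0,0,0,0,0],[1,0,0,0,0,0,0],[1,0,0,0,0,0,0],[1,0,0,0,0,0,0],[1,0,0,0,0,0,0]]' 40
python3 -m jog '[[1,0,0,0,0,0,0],[1,0,0,0,0,0,0],[1,0,0,0,0,0,0],[1,0,0,0,0,0,0],[1,0,0,0,0,0,0]]' 40
python3 - <<'E'
from h import *
im,d,W=cloud("side"); save("d_side.png",im[200:420,60:340],2.5)
E
```

```text
time: 3.05
ee_pos: [0.565, 0.2441, 0.0655]
tcp_rot: [-90.0, -0.0, 57.1]
wrist_force: [-0.2, -0.5, -0.4]
opening: 0.0855
time: 3.55
ee_pos: [0.5666, 0.2459, 0.0685]
tcp_rot: [-90.1, -0.1, 57.2]
wrist_force: [-1.3, -1.0, 7.5]
opening: 0.0397
time: 4.05
ee_pos: [0.5665, 0.2459, 0.0684]
tcp_rot: [-90.1, -0.1, 57.2]
wrist_force: [-0.2, -1.8, 8.2]
opening: 0.0396
```

View pics/d_side.png

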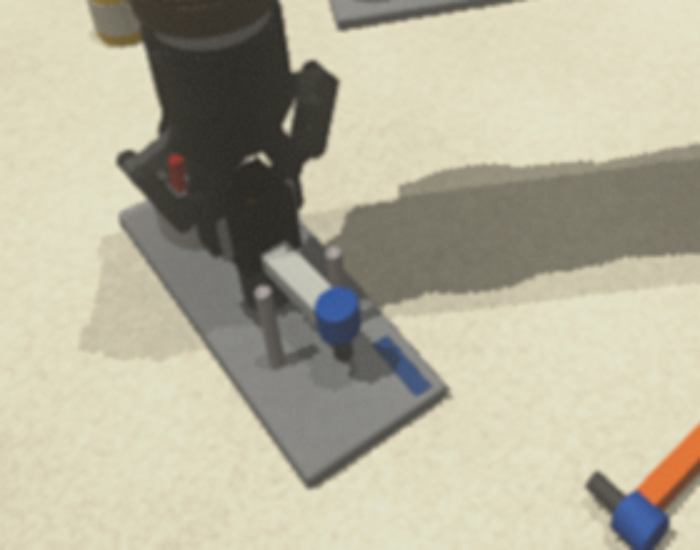

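The jaws hold the hub at 39.7 mm. Lift 75 mm.

```bash
python3 -m jog '[[1,0,0,0.4,0,0,0],[1,0,0,1,0,0,0],[1,0,0,1.8,0,0,0],[1,0,0,2.5,0,0,0],[1,0,0,3.0,0,0,0]]' 40
python3 -m jog '[[1,0,0,0,0,0,0],[1,0,0,0,0,0,0]]'
python3 - <<'E'
from h import *
o=bot.get_obs(); print(o["ee_pos"],o["q"].round(1))
for c in("side","top","wrist"):
    im,d,W=cloud(c)
    if c=="side": save("e_side.png",im[180:420,60:340],2.4)
    im=im.astype(int); r,g,b=im[...,0],im[...,1],im[...,2]; x,y,z=W[...,0],W[...,1],W[...,2]
    reg=(x>.4)&(x<.72)&(y>.1)&(y<.4)&(z>.12)&(z<.2)
    for n,m in(("red",reg&(r>1.8*g)&(r>80)),("blue",reg&(b>1.6*r)&(b>60)&(x<.53))):
        w=W[m]
        if len(w)>5: print(c,n,len(w),np.median(w,0).round(4),np.percentile(w[:,2],95).round(4))
E
```

```text
time: 4.6
ee_pos: [0.5661, 0.2459, 0.1437]
tcp_rot: [-90.1, -0.1, 57.2]
wrist_force: [-0.0, -0.4, -2.1]
opening: 0.0393
time: 4.8
ee_pos: [0.5657, 0.2457, 0.1411]
tcp_rot: [-90.0, -0.0, 57.2]
wrist_force: [-0.0, -0.2, -3.4]
opening: 0.0397
[0.56569018 0.24574866 0.14113486] [23.5 13.3  9.5 86.2  0.  56.3]
side red 75 [0.6403 0.2094 0.161 ] 0.1623
side blue 277 [0.4869 0.3013 0.1571] 0.1587
top red 214 [0.6412 0.197  0.1607] 0.1633
wrist blue 3611 [0.4895 0.2935 0.156 ] 0.1572
```

View pics/e_side.png

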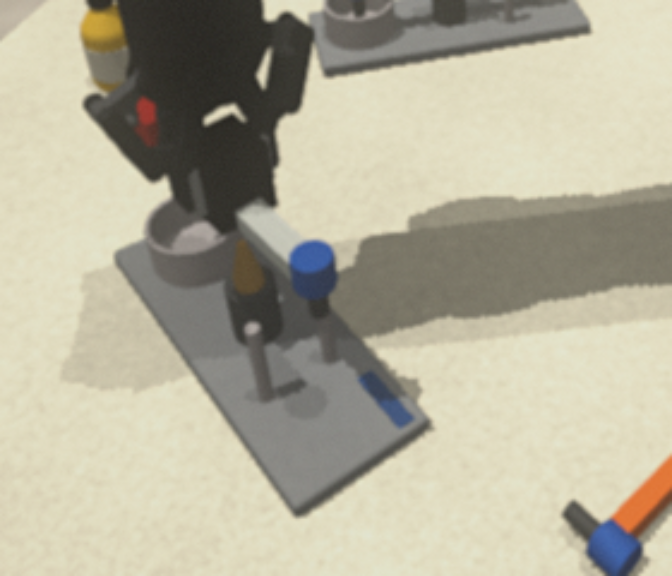

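The arm hangs level (both ends rose about 72 mm), well clear of the bare brass pin. Turn +176.8°, the direction J6 has range for, ending at about -120°.

```bash
python3 -m jog '[[1,0,0,0,0,0,1.2],[1,0,0,0,0,0,2.6],[1,0,0,0,0,0,4.1],[1,0,0,0,0,0,5.6],[1,0,0,0,0,0,7.07]]'
python3 -m jog '[[1,0,0,0,0,0,1.414],[1,0,0,0,0,0,2.828],[1,0,0,0,0,0,4.242],[1,0,0,0,0,0,5.656],[1,0,0,0,0,0,7.07]]'
python3 -m jog '[[1,0,0,0,0,0,1.414],[1,0,0,0,0,0,2.828],[1,0,0,0,0,0,4.242],[1,0,0,0,0,0,5.656],[1,0,0,0,0,0,7.07]]'
python3 -m jog '[[1,0,0,0,0,0,1.414],[1,0,0,0,0,0,2.828],[1,0,0,0,0,0,4.242],[1,0,0,0,0,0,5.656],[1,0,0,0,0,0,7.07]]'
python3 -m jog '[[1,0,0,0,0,0,1.5],[1,0,0,0,0,0,3.0],[1,0,0,0,0,0,4.5],[1,0,0,0,0,0,6],[1,0,0,0,0,0,7.08]]'
python3 -m jog '[[1,0,0,0,0,0,0],[1,0,0,0,0,0,0],[1,0,0,0,0,0,0]]'
python3 - <<'E'
from h import *
o=bot.get_obs(); print(o["ee_pos"],o["tcp_rot"],o["q"].round(1))
ims=[]
for c in("side","top","wrist"):
    im,d,W=cloud(c); ims.append(im)
    im=im.astype(int); r,g,b=im[...,0],im[...,1],im[...,2]; x,y,z=W[...,0],W[...,1],W[...,2]
    reg=(x>.4)&(x<.72)&(y>.1)&(y<.4)&(z>.12)&(z<.2)
    for n,m in(("red",reg&(r>1.8*g)&(r>80)),("blue",reg&(b>1.6*r)&(b>60)&(x>.6))):
        w=W[m]
        if len(w)>5: print(c,n,len(w),np.median(w,0).round(4),np.percentile(w[:,2],95).round(4))
    if c=="side":
        # brass pin now bare
        m=(np.hypot(x-.5655,y-.2455)<.012)&(z>.062)&(z<.1)
        w=W[m]; print("pin",len(w),w.mean(0).round(4) if len(w) else "")
save("f.png",np.hstack([ims[0][150:420,60:340],ims[2][:270,140:420]]),1.4)
E
```

```text
time: 5.45
ee_pos: [0.5653, 0.2455, 0.1403]
tcp_rot: [-89.9, 0.0, 92.9]
wrist_force: [-0.4, -0.2, -2.2]
opening: 0.0399
time: 5.95
ee_pos: [0.5653, 0.2455, 0.1403]
tcp_rot: [-89.9, -0.0, 128.2]
wrist_force: [-0.1, 0.5, -1.9]
opening: 0.0398
time: 6.45
ee_pos: [0.5653, 0.2455, 0.1403]
tcp_rot: [-89.9, -0.1, 163.6]
wrist_force: [-0.6, -0.3, -3.6]
opening: 0.0398
time: 6.95
ee_pos: [0.5653, 0.2455, 0.1403]
tcp_rot: [-90.0, -0.1, -161.1]
wrist_force: [0.1, 0.4, -2.5]
opening: 0.0395
time: 7.45
ee_pos: [0.5653, 0.2455, 0.1403]
tcp_rot: [-90.0, -0.1, -125.7]
wrist_force: [-0.1, -0.9, -2.6]
opening: 0.0394
time: 7.75
ee_pos: [0.5656, 0.2456, 0.141]
tcp_rot: [-90.0, -0.0, -126.1]
wrist_force: [0.0, 0.1, -3.2]
opening: 0.0401
[0.56556105 0.24562285 0.14097505] [-9.00139734e+01 -2.46752186e-02 -1.26106589e+02] [  23.5   13.3    9.5   86.2   -0.  -120.4]
side red 456 [0.4921 0.3043 0.1608] 0.1622
side blue 33 [0.641  0.204  0.1564] 0.1579
pin 196 [0.5617 0.2509 0.0798]
top blue 128 [0.6403 0.1913 0.1571] 0.1601
wrist blue 3596 [0.6405 0.1916 0.157 ] 0.1581
```

View pics/f.png

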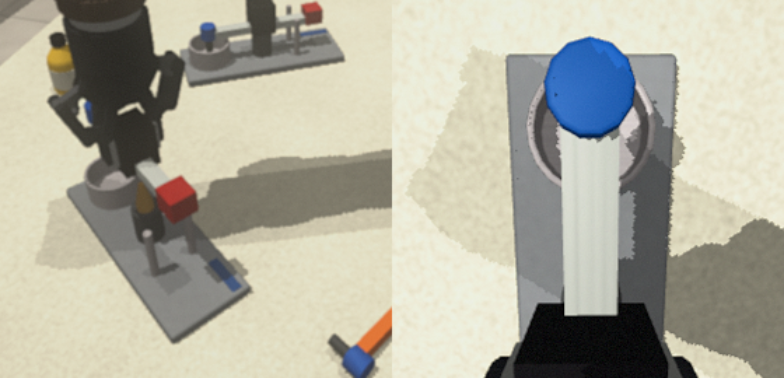

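The probe end is now over the cup (blue cap at (0.6405, 0.1915)) and the red block is on the guide-post side. The cap's position suggests the hub is about 1 mm too far towards the cup, so shift back a little. Lower 50 mm onto the taper, then check.

```bash
python3 -m jog '[[1,-0.04,0.03,-0.4,0,0,0],[1,-0.04,0.03,-0.8,0,0,0],[1,-0.04,0.03,-1.2,0,0,0],[1,-0.04,0.03,-1.6,0,0,0],[1,-0.04,0.03,-2.0,0,0,0]]'
python3 -m jog '[[1,0,0,0,0,0,0],[1,0,0,-0.15,0,0,0],[1,0,0,-0.3,0,0,0],[1,0,0,-0.45,0,0,0],[1,0,0,-0.45,0,0,0]]'
```

```text
time: 8.4
ee_pos: [0.5644, 0.2463, 0.09]
tcp_rot: [-90.0, -0.0, -126.0]
wrist_force: [0.2, -0.3, -2.0]
opening: 0.0394
time: 8.9
ee_pos: [0.5645, 0.2463, 0.0795]
tcp_rot: [-90.0, -0.0, -126.0]
wrist_force: [-0.1, -0.3, -3.4]
opening: 0.0394
```

No contact force yet: TCP is at 0.0795, 11 mm above the seat. Continue down in small steps.

```bash
python3 -m jog '[[1,0,0,-0.1,0,0,0],[1,0,0,-0.2,0,0,0],[1,0,0,-0.3,0,0,0],[1,0,0,-0.36,0,0,0],[1,0,0,-0.36,0,0,0]]'
python3 -m jog '[[1,0,0,-0.06,0,0,0],[1,0,0,-0.1,0,0,0],[1,0,0,-0.1,0,0,0]]'
```

```text
time: 9.4
ee_pos: [0.5646, 0.2464, 0.0708]
tcp_rot: [-90.0, -0.0, -126.0]
wrist_force: [-0.5, -0.4, -2.4]
opening: 0.0395
time: 9.7
ee_pos: [0.5647, 0.2464, 0.0686]
tcp_rot: [-90.0, 0.0, -126.0]
wrist_force: [-0.6, -0.3, -2.4]
opening: 0.0396
```

```bash
python3 -m jog '[[1,0,0,-0.03,0,0,0],[1,0,0,-0.06,0,0,0],[1,0,0,-0.06,0,0,0]]'
python3 -m jog '[[1,0,0,-0.04,0,0,0],[1,0,0,-0.08,0,0,0],[1,0,0,-0.08,0,0,0]]'
python3 - <<'E'
from h import *
for c in("side","wrist"):
    im,d,W=cloud(c)
    im=im.astype(int); r,g,b=im[...,0],im[...,1],im[...,2]; x,y,z=W[...,0],W[...,1],W[...,2]
    reg=(x>.4)&(x<.72)&(y>.1)&(y<.4)&(z>.06)&(z<.12)
    for n,m in(("red",reg&(r>1.8*g)&(r>80)),("blue",reg&(b>1.6*r)&(b>60)&(x>.6))):
        w=W[m]
        if len(w)>5: print(c,n,len(w),np.median(w,0).round(4),np.percentile(w[:,2],95).round(4))
E
```

```text
time: 10.0
ee_pos: [0.5648, 0.2465, 0.0684]
tcp_rot: [-90.0, 0.1, -126.0]
wrist_force: [-3.6, -1.8, 7.1]
opening: 0.0393
time: 10.3
ee_pos: [0.5648, 0.2465, 0.0683]
tcp_rot: [-89.9, 0.1, -126.0]
wrist_force: [-7.7, -4.0, 19.8]
opening: 0.0396
side red 413 [0.4913 0.303  0.0883] 0.0899
side blue 11 [0.6387 0.2073 0.077 ] 0.0826
wrist blue 3609 [0.6396 0.1923 0.0842] 0.0853
```

Firm stop at TCP 0.0684, the same height as before the lift, and the cap top (0.084) and red top (0.088) match the original resting heights. So the arm is seated. Relieve the push, open, and retreat.

```bash
python3 -m jog '[[1,0,0,0.1,0,0,0],[0,0,0,0.1,0,0,0],[0,0,0,0.1,0,0,0],[0,0,0,0.1,0,0,0],[0,0,0,0.1,0,0,0]]'
python3 -m jog '[[0,0,0,0,0,0,0],[0,0,0,0,0,0,0],[0,0,0,0.6,0,0,0],[0,0,0,1.4,0,0,0],[0,0,0,2.4,0,0,0]]'
python3 -m jog '[[0,0,0,1.2,0,0,0],[0,0,0,2.4,0,0,0],[0,0,0,3.4,0,0,0],[0,0,0,4,0,0,0],[0,0,0,4,0,0,0]]'
python3 - <<'E'
from h import *
print(bot.get_obs()["ee_pos"])
ims=[]
for c in("side","top","wrist"):
    im,d,W=cloud(c); ims.append(im)
    im=im.astype(int); r,g,b=im[...,0],im[...,1],im[...,2]; x,y,z=W[...,0],W[...,1],W[...,2]
    reg=(x>.4)&(x<.72)&(y>.1)&(y<.4)&(z>.06)&(z<.12)
    for n,m in(("hub",reg&(z>.106)&(z<.118)&(im.max(-1)<75)),("red",reg&(r>1.8*g)&(r>80)),("blue",reg&(b>1.6*r)&(b>60)&(x>.6))):
        w=W[m]
        if len(w)>5: print(c,n,len(w),np.median(w,0).round(4),cv2.minAreaRect(w[:,:2].astype(np.float32)*1000) if n=="hub" else "")
save("g.png",np.hstack([ims[0][150:420,60:340],ims[2][:270,140:420]]),1.4)
E
```

```text
time: 10.9
ee_pos: [0.5647, 0.2464, 0.0672]
tcp_rot: [-90.0, -0.0, -126.0]
wrist_force: [0.0, -0.7, 0.4]
opening: 0.0854
time: 11.4
ee_pos: [0.5644, 0.2463, 0.1286]
tcp_rot: [-90.0, -0.0, -126.0]
wrist_force: [0.0, -0.0, 0.3]
opening: 0.0852
time: 11.9
ee_pos: [0.5654, 0.2468, 0.2312]
tcp_rot: [-89.9, 0.2, -126.0]
wrist_force: [0.7, -0.1, -0.6]
opening: 0.0855
[0.56541126 0.24675462 0.23122459]
side hub 456 [0.5628 0.2507 0.1123] ((564.3353271484375, 248.3122100830078), (39.111446380615234, 40.83668899536133), 54.4329948425293)
side red 400 [0.4914 0.3025 0.0885] 
side blue 93 [0.6367 0.1949 0.0845] 
top hub 190 [0.5592 0.237  0.1129] ((567.82421875, 245.61685180664062), (40.360923767089844, 39.527313232421875), 53.506839752197266)
top red 83 [0.4992 0.2906 0.0888] 
top blue 129 [0.641  0.1932 0.0848] 
wrist hub 1494 [0.5675 0.2443 0.112 ] ((566.9705200195312, 244.84051513671875), (39.677101135253906, 40.69354248046875), 54.35115051269531)
wrist red 716 [0.4944 0.2963 0.088 ] 
wrist blue 632 [0.6398 0.1925 0.084 ]
```

View pics/g.png

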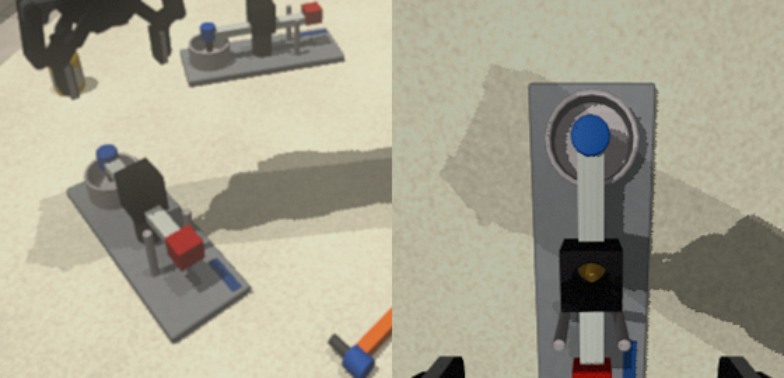

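The pictures show the blue cap in the middle of the cup, the hub down on the pin, the red block between and behind the guide posts, and the gripper clear. Heights and yaw agree, so I'm handing in.

```bash
python3 -c "from workcell import bot; print(bot.job_done())"
```

```text
the job is handed in; nothing more can be done
None
```

I lifted the reversed arm about 73 mm off its pin, turned it about 177°, and lowered it back until it stopped firmly. I then released it and backed the gripper well clear, at about 12 s on the robot's clock. The other stand and the orange look-alike were never touched.

**Last checks:**
- **Height and level:** hub top at z 0.112, which puts the hub centre at about 0.086. The cap (0.084) and red block (0.088) are at the same heights as before the lift, so the arm is level.
- **Direction:** the arm lies within about 0.5° of the stand's line, with the blue cap seen centred over the cup.
- **Position on the pin:** the cameras place the hub 1–4 mm from the pin axis, inside the 8 mm allowed. They disagree by up to about 5 mm (side 0.564/0.248, top 0.568/0.246, wrist 0.567/0.245), more than the 2 mm calibration figure.
- **Failures:** none seen; the job was accepted without a verdict.

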